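# Run the pantry hanger round the bent rail and lock it at its stop

### The arm

A 6-joint arm with a two-finger parallel gripper is mounted at the origin on the work surface. World frame = base frame: x ahead of the robot, y to its left, z up, the work surface at z = 0. Lengths are in mm, angles in rad, forces in N, time in s.
With the tool pointing down it reaches from about 375 to 900 mm from the base axis. Payload 3.1 kg.
Tool frame: the origin (TCP) lies between the finger pads, 19 mm behind the fingertips; this is the grasp point; z points along the fingers, y is the line along which they close (so a half turn about z gives the same grasp; the last joint's range is limited). The gripper opens to 87 mm and grips with 3 to 60 N. Pads are 19 mm wide; open, the fingers measure 117 mm over their backs; the gripper's body (75 mm by 190 mm) begins 51 mm behind the grasp point.
Start: joints at [0.963, 0.527, 1.433, -0, 1.181, -0.178], TCP at [260.389, 568.15, 241.248] pointing down, gripper open.
Joint ranges: [-3.08, 3.08], [-0.75, 2.2], [0.22, 2.44], [-1.43, 4.57], [0, 2.65], [-2.85, 2.85]. Speed limits (rad/s): [2.79, 2.79, 3.14, 3.14, 3.14, 3.14].

### API

Orientations are given as a 3x3 rotation matrix whose columns are the frame's x, y, z axes.
In Python, from bench import observe, cams, workorder gives the robot as it stands.
- The arm moves only by the tool apply_moves, never from a script. Its argument "targets" is a list of rows, each a list of 3 entries, a list of its own where there are three numbers: the shift along the tool's x, y, z in mm, then the turn, a rotation vector about the tool's x, y, z in degrees, then the closure, from 0 (fully open) to 1 (shut). A call has exactly 5 rows; each row shifts and turns the commanded pose from where the row before left it, along the tool's axes as they then stand; what a row does not reach is not made up. A row lasts 1/12 s, in which the tool goes at most 41.7 mm and 7.16 degrees, less where a joint would pass 70% of its speed; a pose out of reach is approached as far as the arm can. A call is refused whole if a number of a shift passes 41.7 or a number of a turn 7.16, either way. A call with a gripper value outside its range is refused whole. The fingers move at their own pace and stop on an object; the grip force is fixed at half the most. Time passes only in rows, so rows that do not move let the fingers close, or fill a call up. It gives the time, the measured TCP pose, the force, the opening and the grip force at its end, in the units of the state.
- observe(): the state, without advancing time (a new reading comes with each control period).
- cams.capture(name): name is "scene" or "side" or "wrist"; returns a dict with "img" (480x640x3 uint8, blue, green, red), "depth" (480x640 float32, mm along the optical axis (not along the pixel's ray), 0 where there is no reading), "mtx" (3x3 intrinsics, pixels), "world_from_camera" (4x4, takes a point from camera to world coordinates). Camera axes: x right, y up, looking along -z (the intrinsics and any distortion apply to the point x, -y, -z); pixel columns grow to the right and rows downward; lengths in mm; the calibration is good to about 2 mm. A picture is of the moment at which its call begins.
- workorder.close_job(): hands the job in; it is judged then, once.
The state is a dict: "clock": time; "joints": joint angles; "qvel": joint speeds; "effort": joint torques, N m; "ee_pos": TCP position; "ee_rot": TCP orientation; "force": force on the tool from outside, world axes, zero at the start; "torque": the same for the moment, N m; "width": finger opening in mm; "finger_force": force on a finger pad.
Only numpy, scipy, OpenCV 4.12 (cv2) and the standard library are available. Lean on these libraries where they do the work, as an engineer would, in place of code of your own. Each camera call takes 0.05 s, during which the arm holds its last target. There are 200 camera calls.

### The job

Slide the hook hanger along the bent pantry rail, round both bends, right up to the red stop; then let go of it and fold the yellow keeper flap fully down behind it. The rail was bent by hand, so feel your way along it gently: while sliding, keep the hanger from pressing on the rail or its stop with more than about 10 N at any moment, be gentle with the flap too, and leave everything else on the table alone.

Things in the scene. Friction and masses are not known exactly. Their poses are not given: they have to be found in the camera images.
- hanger: Loose hanger (about 0.15 kg): dark steel ring of round bar threaded on the rail (hole 14 mm, bar 10 mm thick, 35 mm outside), blue grip tab above, J-hook below (to 51 mm below the origin). Origin: ring centre; x = ring axis, along the rail; z up. It hangs on the wire, so the ring centre is about 2 mm below the wire's centre line; about 2 mm of play all round.
- tab (a point): Point on the hanger's upright blue grip tab, 39 mm above the ring centre: a good height for the TCP. Axes as the hanger. The tab is 10 mm along x and 12 mm along y (pinch it across y) and reaches from 25 mm below to 14 mm above this point; the ring's top is 21.5 mm below it.
- rail: Rigid bent rail: level steel wire 10 mm thick, centre line 120 mm above the table, a brass foot at each end only. Origin: on the table under the wire's start; x along the first straight, y left, z up. Nominal run: 100 mm straight; 60 degree bend to the right (clockwise from above), radius 40 mm; 100 mm straight; 60 degree bend to the left, radius 40 mm; 117 mm straight to the red stop's face.
- rail_start (a point): Start of the wire. Bent by hand: the first two straights are up to 12 mm longer or shorter; hidden kinks of up to 0.12 rad either way where each bend begins and in the last straight, two of up to 0.19 rad in the middle one. So it strays centimetres from nominal: follow it by feel. Pieces in the rules, in order: rail, leg1, wire1, wire2, wire2b, leg2, wire3, wire4 (with stop and keeper).
- stop (a point): Centre of the face of the red stop disc (28 mm across) on the wire's centre line near the far end, 120 mm above the table. x points along the last straight, the way the hanger arrives, y to its left, z up. With the ring against the stop the hanger's origin is 5 mm before this point (x = -5 mm). The last 72 mm before the stop are straight.
- keeper_hinge (a point): Middle of the keeper flap's hinge line, 31 mm before the stop face, 45 mm left of the wire, 128 mm above the table, on a slim brass post. Axes as stop; hinge line along x. Yellow flap: 34 mm along x (17 each way), 60 mm wide from the hinge, 5 mm thick. Closed, it lies level across the wire, its front edge 4 mm behind the ring of a hanger at the stop.
- keeper (a joint): Angle of the yellow keeper flap: 0 = closed (level across the wire, at its limit), 1.57 = upright, 2.1 = fully open, leaning away from the wire to its left. It starts open (1.6 to 2.0). Light friction (0.03 N m) holds it where it is left; pushing it towards the wire (to its right) and down closes it.
- tin: Bystander: low green tin, 60 mm across, 42 mm high, standing under the rail. Origin: centre of its underside. Leave it alone.
- ramekin: Bystander: low white ceramic dish, 72 mm across, 40 mm high, standing beside the rail. Origin: centre of its underside. Leave it alone.
- jar: Bystander: amber storage jar, 80 mm across, 120 mm high. Origin: centre of its underside. Leave it alone.
- bottle: Bystander: green glass bottle, 66 mm across, 190 mm high. Origin: centre of its underside. Leave it alone.
- mug: Bystander: blue mug, 80 mm across, 90 mm high. Origin: centre of its underside. Leave it alone.
- can: Bystander: food can, 72 mm across, 100 mm high. Origin: centre of its underside. Leave it alone.
- spoon: Bystander: wooden spoon lying flat on the table. Origin near its middle. Leave it alone.
Not all that is in view belongs to the job. Of the things shaped like the hanger, the steel one is meant.

How it is judged (in metres and radians):
On the way, in this order (a step that is already met when the one before it is completed fails the run):
1. the hanger is right up to the red stop while the keeper is still open (x of hanger in the frame of stop above -0.0125 m and horizontal distance between hanger and stop below 0.0145 m and value of joint keeper above 0.8 rad), for 0.1 s.
2. the hanger is let go at the stop and the keeper is folded down behind it (x of hanger in the frame of stop above -0.0125 m and horizontal distance between hanger and stop below 0.0145 m and value of joint keeper below 0.15 rad and contact force between the fingers and hanger below 0.5 N), for 0.2 s.
At the end, for the whole second after the job is handed in: The hanger hangs at rest with its ring within 7.5 mm of touching the red stop, and the keeper flap is down behind it (within 0.15 rad of closed) (x of hanger in the frame of stop above -0.0125 m and horizontal distance between hanger and stop below 0.0145 m and value of joint keeper below 0.15 rad and linear speed of hanger below 0.05 m/s).
It fails at once if once it is on its way (more than 10 mm from where it started), the hanger presses on the rail, its stop or its keeper with more than 12 N ((contact force between hanger and rail above 12 N or contact force between hanger and leg1 above 12 N or contact force between hanger and wire1 above 12 N or contact force between hanger and wire2 above 12 N or contact force between hanger and wire2b above 12 N or contact force between hanger and leg2 above 12 N or contact force between hanger and wire3 above 12 N or contact force between hanger and wire4 above 12 N) and distance of hanger from where it was at the start of the episode above 0.01 m).
It fails at once if the robot pushes on the rail or its keeper with more than 20 N (contact force between any of the fingers, the arm and rail above 20 N or contact force between any of the fingers, the arm and leg1 above 20 N or contact force between any of the fingers, the arm and wire1 above 20 N or contact force between any of the fingers, the arm and wire2 above 20 N or contact force between any of the fingers, the arm and wire2b above 20 N or contact force between any of the fingers, the arm and leg2 above 20 N or contact force between any of the fingers, the arm and wire3 above 20 N or contact force between any of the fingers, the arm and wire4 above 20 N).
It fails at once if one of the other things on the table is moved more than 20 mm (distance of any of tin, ramekin, jar, bottle, mug, can, spoon from where it was at the start of the episode above 0.02 m).
It also fails if it takes over 72 s, if anything falls off the work surface, if the arm or the gripper's body presses on something with over 40 N, if the wrist force passes 120 N, or if a joint passes its speed limit or range.

## Working session

There is one attempt and no reset: what is moved stays moved. The work goes in short steps, Python scripts to look and compute and a tool call to move; the robot and the scene stay as the last step left them, time stands still between calls to the robot, and variables do not carry over. Pictures are saved under pics/ and viewed, at most 10 in all, crops included, and the job is handed in when it is done.

Besides the shell and the picture viewer there is one more tool, called after "Request:" by a JSON object that holds its "op" and its "data". apply_moves: Moves the arm, as the interface text tells. Its arguments: {"type":"object","properties":{"targets":{"type":"array","items":{"type":"array"}}},"required":["targets"]}

```bash
mkdir -p pics; ls; cat > h.py <<'E'
import numpy as np, cv2
from bench import observe, cams, workorder
def cap(n):
    c=cams.capture(n); np.savez('last_%s.npz'%n,**c); return c
def load(n): return dict(np.load('last_%s.npz'%n))
def pts(c):
    d=c['depth'];v,u=np.mgrid[:480,:640];K=c['mtx']
    x=(u-K[0,2])/K[0,0]*d;y=(v-K[1,2])/K[1,1]*d
    P=np.stack([x,-y,-d,np.ones_like(d)],-1)@c['world_from_camera'].T
    P=P[...,:3];P[d==0]=np.nan;return P
E
python3 - <<'E'
from h import *
s=observe();print({k:np.round(v,3).tolist() for k,v in s.items()})
for n in ['scene','side','wrist']:
    c=cap(n);cv2.imwrite('pics/%s1.png'%n,c['img']);print(n,c['mtx'].round(1).tolist(),c['world_from_camera'].round(3).tolist())
E
```

```text
pics
{'clock': 0.0, 'joints': [0.963, 0.528, 1.434, -0.0, 1.181, -0.179], 'qvel': [0.001, 0.0, 0.002, 0.0, 0.001, 0.001], 'effort': [-0.001, -44.005, -17.659, 0.063, 0.058, -0.0], 'ee_pos': [260.0, 567.593, 240.264], 'ee_rot': [[-0.909, 0.417, -0.001], [0.417, 0.909, -0.002], [0.0, -0.002, -1.0]], 'force': [0.705, 0.535, 0.18], 'torque': [0.04, -0.01, -0.068], 'finger_force': 0.0, 'width': 86.798}
scene [[459.0, 0.0, 320.4], [0.0, 459.0, 240.7], [0.0, 0.0, 1.0]] [[-0.189, -0.861, 0.472, 992.967], [0.982, -0.163, 0.097, 80.287], [-0.007, 0.482, 0.876, 1038.878], [0.0, 0.0, 0.0, 1.0]]
side [[535.7, 0.0, 313.3], [0.0, 535.7, 230.3], [0.0, 0.0, 1.0]] [[0.959, 0.17, -0.226, 239.338], [-0.283, 0.605, -0.744, -919.384], [0.011, 0.777, 0.629, 859.732], [0.0, 0.0, 0.0, 1.0]]
wrist [[421.5, 0.0, 315.9], [0.0, 421.5, 242.1], [0.0, 0.0, 1.0]] [[0.417, -0.867, -0.271, 187.097], [0.909, 0.398, 0.126, 601.569], [-0.001, -0.299, 0.954, 383.911], [0.0, 0.0, 0.0, 1.0]]
```

View pics/scene1.png

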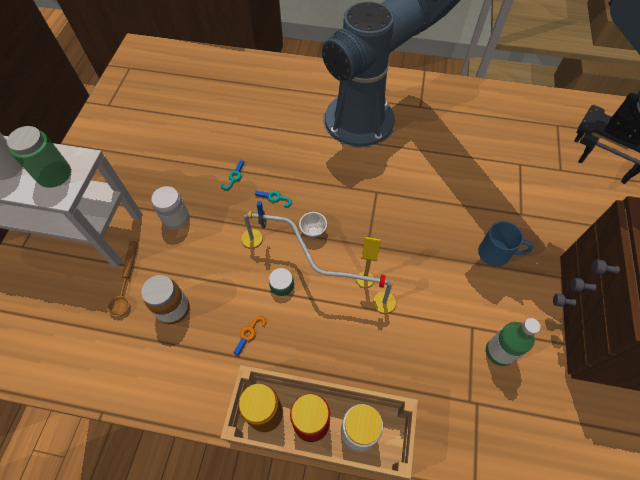

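View pics/side1.png

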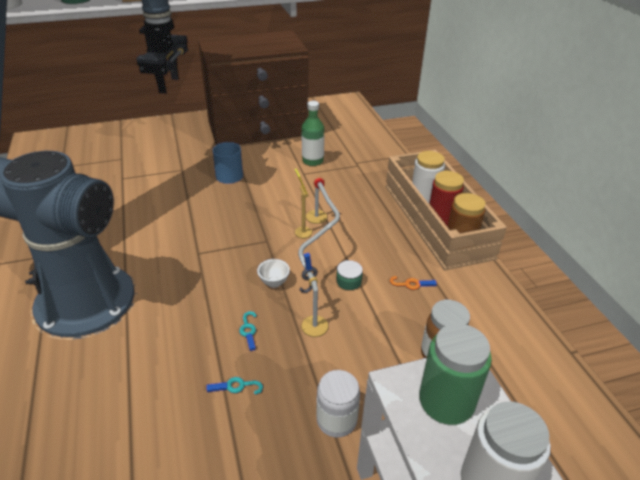

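The scene picture shows the rail running from its start foot at (252,238) through bends at about (292,222) and (318,268) to the red stop at (382,281). The yellow flap is at (371,248).

Things that could be taken for the hanger:
- upright blue tab threaded on the rail, scene (261,210) / side (308,265): this is the steel one, chosen
- teal, lying flat at (235,175)
- teal, lying flat at (273,198)
- orange, lying flat at (250,335)

I'll check the choice in a close crop and measure the wire.

```bash
cat >> h.py <<'E'
def ray(c,u,v,z):
    K=c['mtx'];T=c['world_from_camera']
    u=np.asarray(u,float);v=np.asarray(v,float)
    d=np.stack([(u-K[0,2])/K[0,0],-(v-K[1,2])/K[1,1],-np.ones_like(u)],-1)@T[:3,:3].T
    o=T[:3,3];return o+d*((z-o[2])/d[...,2])[...,None]
E
python3 - <<'E'
from h import *
a=load('scene');b=load('side')
A=cv2.resize(a['img'][190:320,230:410],None,fx=4.4,fy=4.4,interpolation=2)[:,:]
B=cv2.resize(b['img'][165:345,250:380],None,fx=3.1,fy=3.1,interpolation=2)
cv2.imwrite('pics/A.png',A);cv2.imwrite('pics/B.png',B)
P=pts(a)
m=(P[...,2]>100)&(P[...,2]<135)
sel=np.zeros((480,640),bool);sel[200:300,240:400]=1
v,u=np.where(m&sel)
for uu in range(244,396,6):
    k=u==uu
    if k.any(): print(uu,v[k].min(),v[k].max(),np.nanmedian(P[v[k],u[k]],0).round(0))
E
```

```text
244 215 218 [ 463. -214.  112.]
250 211 218 [ 464. -196.  127.]
256 214 217 [ 462. -183.  124.]
262 215 223 [ 469. -167.  125.]
268 215 218 [ 460. -154.  125.]
274 216 219 [ 460. -140.  125.]
280 217 220 [ 459. -126.  123.]
286 218 221 [ 459. -111.  124.]
292 221 226 [468. -95. 124.]
298 230 240 [496. -74. 124.]
304 243 252 [526. -54. 124.]
310 255 264 [552. -35. 125.]
316 266 271 [571. -17. 124.]
322 270 273 [576.  -3. 124.]
328 271 275 [576.  10. 124.]
334 271 275 [574.  23. 122.]
340 272 276 [574.  37. 124.]
346 273 276 [573.  50. 123.]
352 273 277 [571.  63. 123.]
358 275 278 [572.  76. 122.]
364 255 279 [549.  86. 128.]
370 257 280 [527.  97. 123.]
376 258 281 [569. 115. 126.]
382 275 287 [576. 129. 130.]
388 281 287 [574. 143. 119.]
```

View pics/A.png

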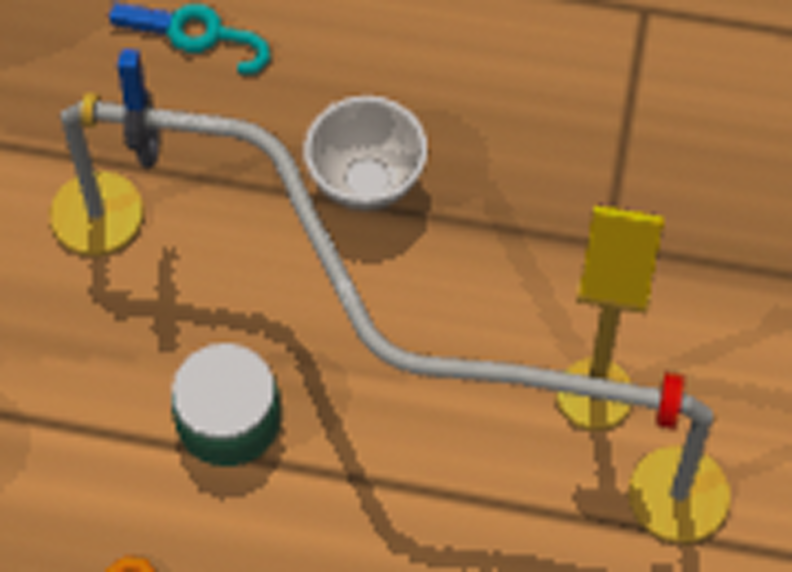

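View pics/B.png

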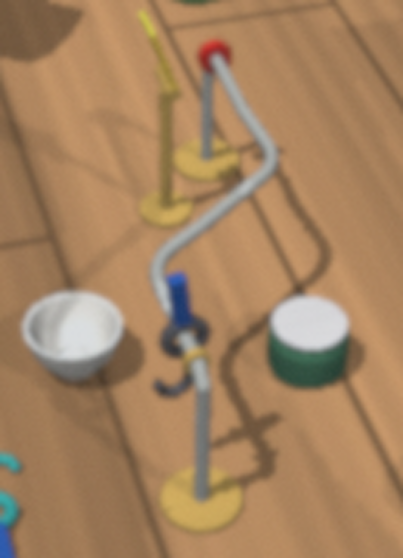

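The crops confirm the choice. The dark steel ring with the blue tab is threaded on the rail (crop A at 140,110), and the teal and orange hangers lie loose on the table. The keeper stands open on the robot side of the far leg. Next I move to a close overhead survey pose with the wrist camera.

Request:
{"op": "apply_moves", "data": {"targets": [[[-28,-20,-3],[0,0,0],0],[[-28,-20,-3],[0,0,0],0],[[-28,-20,-3],[0,0,0],0],[[-28,-20,-3],[0,0,0],0],[[-28,-20,-3],[0,0,0],0]]}}

```text
clock: 0.57
ee_pos: [346.2, 417.4, 256.1]
ee_rot: [[-0.909, 0.416, -0.0], [0.416, 0.909, -0.0], [0.0, -0.001, -1.0]]
force: [-0.1, 0.3, 0.0]
width: 87.2
finger_force: 0.0
```

Request:
{"op": "apply_moves", "data": {"targets": [[[-28,-20,-3],[0,0,0],0],[[-28,-20,-3],[0,0,0],0],[[-28,-20,-3],[0,0,0],0],[[-28,-20,-3],[0,0,0],0],[[-28,-20,-3],[0,0,0],0]]}}

```text
clock: 0.98
ee_pos: [431.9, 268.1, 271.3]
ee_rot: [[-0.909, 0.417, -0.0], [0.417, 0.909, -0.0], [0.0, -0.0, -1.0]]
force: [0.3, -0.2, -0.6]
width: 87.0
finger_force: 0.0
```

Request:
{"op": "apply_moves", "data": {"targets": [[[-28,-20,-3],[0,0,0],0],[[-28,-20,-3],[0,0,0],0],[[-28,-20,-3],[0,0,0],0],[[-28,-20,-3],[0,0,0],0],[[-28,-20,-3],[0,0,0],0]]}}

```text
clock: 1.4
ee_pos: [517.5, 118.8, 286.3]
ee_rot: [[-0.909, 0.417, -0.0], [0.417, 0.909, 0.0], [0.0, -0.0, -1.0]]
force: [0.0, 0.1, 0.1]
width: 87.1
finger_force: 0.0
```

Request:
{"op": "apply_moves", "data": {"targets": [[[-28,-20,-3],[0,0,0],0],[[-28,-20,-3],[0,0,0],0],[[-28,-20,-3],[0,0,0],0],[[-28,-20,-3],[0,0,0],0],[[-28,-20,-3],[0,0,0],0]]}}

```text
clock: 1.82
ee_pos: [603.1, -30.4, 301.1]
ee_rot: [[-0.909, 0.417, -0.001], [0.417, 0.909, 0.0], [0.001, -0.0, -1.0]]
force: [0.9, 0.6, 0.9]
width: 86.7
finger_force: 0.0
```

Request:
{"op": "apply_moves", "data": {"targets": [[[0,0,0],[0,0,-6],0],[[0,0,0],[0,0,-6],0],[[0,0,0],[0,0,-6],0],[[0,0,0],[0,0,-6],0],[[0,0,0],[0,0,0],0]]}}

```text
clock: 2.23
ee_pos: [602.5, -29.0, 300.8]
ee_rot: [[-1.0, 0.01, -0.001], [0.01, 1.0, 0.0], [0.001, 0.0, -1.0]]
force: [-0.4, 0.1, 0.3]
width: 86.7
finger_force: 0.0
```

```bash
python3 - <<'E'
from h import *
s=observe();print(s['clock'],s['ee_pos'],s['ee_rot'],s['joints'],s['force'])
c=cap('wrist');cv2.imwrite('pics/w2.png',c['img'])
E
```

```text
2.2333 [602.53311231 -28.99744662 300.75853033] [[-9.99954215e-01  9.51569503e-03 -1.00978244e-03]
 [ 9.51552313e-03  9.99954711e-01  1.74900448e-04]
 [ 1.01140101e-03  1.65283832e-04 -9.99999475e-01]] [-2.33122101e-01  4.37609822e-01  1.41715123e+00 -6.57199640e-05
  1.28785447e+00 -1.79438429e+00] [-0.35245326  0.0756478   0.25088304]
```

View pics/w2.png

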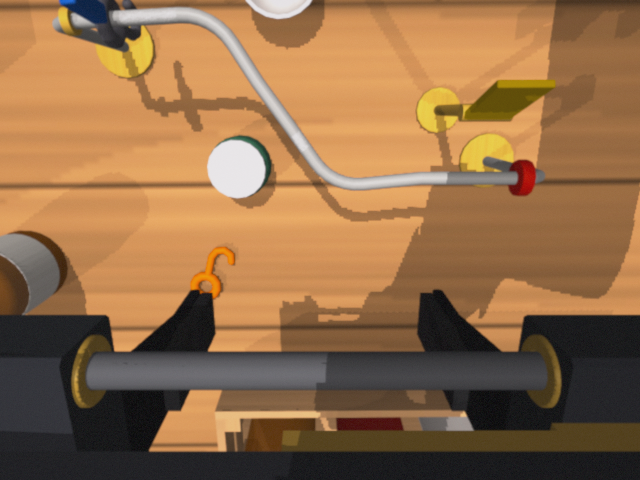

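The wire is fully visible, from the start clamp at (65,20) to the red stop at (522,177). The hanger tab is at (85,10), the flap at (510,98) and the tin at (238,167).

```bash
cat >> h.py <<'E'
def center(c,z0=100,z1=128,box=(0,200,50,560)):
    """wire centre line: bin mask pixels, midpoints -> plane z=120"""
    P=pts(c);r0,r1,c0,c1=box
    m=np.zeros((480,640),bool);m[r0:r1,c0:c1]=1
    b,g,r=[c['img'][...,i].astype(int) for i in range(3)]
    grey=(abs(b-r)<45)&(abs(g-r)<45)
    m&=(P[...,2]>z0)&(P[...,2]<z1)&grey
    v,u=np.where(m);return m,u,v
E
python3 - <<'E'
from h import *
c=load('wrist');P=pts(c)
m,u,v=center(c)
W=ray(c,u,v,120.)[:,:2]
# march: principal-curve: start near (460,-150) step 8mm
p=W[np.argmin(np.hypot(*(W-[575,0]).T))];out=[]
def march(p,d):
    o=[]
    for i in range(60):
        for _ in range(3):
            e=W-p;k=np.hypot(*e.T)<9
            if k.sum()<15:return o
            q=e[k];al=abs(q@d)<5
            n=np.array([-d[1],d[0]]);off=q[al]@n
            if len(off)<5:return o
            p=p+n*(off.max()+off.min())/2
            w=np.linalg.svd(q-q.mean(0))[2][0];d=w*np.sign(w@d)
        o.append((*p,np.degrees(np.arctan2(d[1],d[0])),np.ptp(off)));p=p+8*d
    return o
f=march(p,np.array([0,1.]));b=march(p,np.array([-.3,-1.]))
for r in b[::-1]:print(np.round([r[0],r[1],r[2]+180,r[3]],1))
print('--')
for r in f:print(np.round(r,1))
np.save('cl.npy',np.array([r[:2] for r in b[::-1]+f[1:]]))
hsv=cv2.cvtColor(c['img'],cv2.COLOR_BGR2HSV)
blue=(hsv[...,0]>100)&(hsv[...,0]<130)&(hsv[...,1]>150)&(P[...,2]>100)
print('tab wrist',np.nanpercentile(P[blue],[2,50,98],axis=0).round(1),np.nanmedian(P[blue&(P[...,2]>167)],0))
red=((hsv[...,0]<8)|(hsv[...,0]>172))&(hsv[...,1]>150)&(P[...,2]>90)&(P[...,1]>80)
print('red',np.nanpercentile(P[red],[2,50,98],axis=0).round(1))
yl=(hsv[...,0]>20)&(hsv[...,0]<35)&(hsv[...,1]>150)&(P[...,2]>110)&(P[...,1]>50)
print('yel',np.nanpercentile(P[yl],[1,50,99],axis=0).round(1))
for n in ('scene','side'):
    c=load(n);P=pts(c);hsv=cv2.cvtColor(c['img'],cv2.COLOR_BGR2HSV)
    blue=(hsv[...,0]>100)&(hsv[...,0]<130)&(hsv[...,1]>150)&(P[...,2]>130)&(abs(P[...,1]+165)<40)&(abs(P[...,0]-460)<50)
    print(n,blue.sum(),np.nanpercentile(P[blue],[2,50,98],axis=0).round(1))
E
```

```text
[ 471.6 -173.5  144.    11.7]
[ 471.6 -173.4  144.3   11.7]
[ 471.4 -173.5  146.8   11.9]
[ 471.4 -173.8  144.9   11.7]
[ 471.6 -173.5  144.    11.7]
[ 471.6 -173.4  144.3   11.7]
[ 471.4 -173.5  146.8   11.9]
[ 471.4 -173.8  144.9   11.7]
[ 471.6 -173.5  144.    11.7]
[ 471.6 -173.4  144.3   11.7]
[ 471.4 -173.5  146.8   11.9]
[ 471.4 -173.8  144.9   11.7]
[ 471.6 -173.5  144.    11.7]
[ 471.6 -173.4  144.3   11.7]
[ 471.4 -173.5  146.8   11.9]
[ 471.4 -173.8  144.9   11.7]
[ 471.6 -173.5  144.    11.7]
[ 471.6 -173.4  144.3   11.7]
[ 471.4 -173.5  146.8   11.9]
[ 471.4 -173.8  144.9   11.7]
[ 471.6 -173.5  144.    11.7]
[ 471.6 -173.4  144.3   11.7]
[ 471.4 -173.5  146.8   11.9]
[ 471.4 -173.8  144.9   11.7]
[ 471.6 -173.5  144.    11.7]
[ 471.6 -173.2  144.8   11.9]
[ 471.5 -173.7  147.4   11.7]
[ 471.4 -173.8  146.    11.7]
[ 470.8 -175.5  148.4   11. ]
[ 473.8 -171.7  129.7   13. ]
[ 468.8 -166.9  165.7   11.7]
[ 461.5 -165.2  181.9   14.6]
[ 460.8 -161.7   98.    17. ]
[ 459.9 -153.7   93.3   10.2]
[ 459.3 -145.8   93.6    9.6]
[ 458.9 -137.8   91.8    9.6]
[ 458.6 -129.8   92.
[... 2056 characters left out ...]
9.3]
[ 461.1 -106.8 -111.     9.4]
[ 459.  -114.6  -98.8    9.4]
[ 458.4 -122.6  -90.2    8.7]
[ 458.6 -130.6  -87.3    9.5]
[ 459.  -138.6  -87.9    9.6]
[ 459.4 -146.6  -85.9    9.6]
[ 460.  -154.5  -85.9   10.3]
[ 460.5 -162.5  -86.8   17.6]
[ 460.8 -164.9 -173.    13.9]
tab wrist [[ 454.8 -174.4  134.1]
 [ 461.5 -168.   152.5]
 [ 465.3 -167.   171.4]] [ 461.31558556 -170.81845653  170.2260522 ]
red [[560.1 122.5 114. ]
 [571.3 125.  130.2]
 [584.8 132.1 134.7]]
yel [[506.7  74.7 131.5]
 [516.6  90.  167.9]
 [529.3 108.3 186.2]]
scene 51 [[ 453.  -175.1  136.6]
 [ 460.5 -170.3  157.6]
 [ 464.3 -166.4  173.4]]
side 47 [[ 449.9 -179.8  138.3]
 [ 454.1 -177.2  157.4]
 [ 459.  -172.4  172.9]]
```

The centre line is clean: first leg at about 93.5°, middle leg at about 33–35°, last leg at about 90°, stop face at y≈122.5. Now I go above the tab at (461,-171).

Request:
{"op": "apply_moves", "data": {"targets": [[[14,-14.3,6],[0,0,0],0],[[14,-14.3,6],[0,0,0],0],[[14,-14.3,6],[0,0,0],0],[[14,-14.3,6],[0,0,0],0],[[14,-14.3,6],[0,0,0],0]]}}

```text
clock: 2.7
ee_pos: [531.2, -99.8, 270.9]
ee_rot: [[-1.0, 0.013, -0.0], [0.013, 1.0, 0.0], [0.0, 0.0, -1.0]]
force: [-0.2, 0.7, 0.5]
width: 86.9
finger_force: 0.0
```

Request:
{"op": "apply_moves", "data": {"targets": [[[14,-14.3,6],[0,0,0],0.3],[[14,-14.3,6],[0,0,0],0.3],[[14,-14.3,6],[0,0,0],0.3],[[14,-14.3,6],[0,0,0],0.3],[[14,-14.3,6],[0,0,0],0.3]]}}

```text
clock: 3.12
ee_pos: [460.5, -170.7, 241.1]
ee_rot: [[-1.0, 0.013, 0.0], [0.013, 1.0, -0.0], [-0.0, -0.0, -1.0]]
force: [0.0, -0.9, -0.0]
width: 64.4
finger_force: 0.0
```

Request:
{"op": "apply_moves", "data": {"targets": [[[0,0,0],[0,0,6.6],0.4],[[0,0,0],[0,0,6.6],0.4],[[0,0,0],[0,0,6.6],0.4],[[0,0,0],[0,0,6.6],0.4],[[0,0,0],[0,0,6.6],0.4]]}}

```text
clock: 3.53
ee_pos: [461.1, -170.2, 241.3]
ee_rot: [[-0.828, 0.561, -0.0], [0.561, 0.828, 0.0], [0.0, 0.0, -1.0]]
force: [-0.9, -0.8, 0.5]
width: 52.4
finger_force: 0.0
```

Request:
{"op": "apply_moves", "data": {"targets": [[[0,0,0],[0,0,6.6],0.4],[[0,0,0],[0,0,6.6],0.4],[[0,0,0],[0,0,6.6],0.4],[[0,0,0],[0,0,6.6],0.4],[[0,0,0],[0,0,6.6],0.4]]}}

```text
clock: 3.95
ee_pos: [461.2, -170.1, 241.3]
ee_rot: [[-0.389, 0.921, 0.0], [0.921, 0.389, -0.0], [-0.0, 0.0, -1.0]]
force: [0.1, -0.2, -0.3]
width: 52.1
finger_force: 0.0
```

Request:
{"op": "apply_moves", "data": {"targets": [[[0,0,0],[0,0,6.6],0.4],[[0,0,0],[0,0,6.6],0.4],[[0,0,0],[0,0,6.6],0.4],[[0,0,0],[0,0,0],0.4],[[0,0,0],[0,0,0],0.4]]}}

```text
clock: 4.37
ee_pos: [461.2, -170.2, 241.3]
ee_rot: [[-0.064, 0.998, -0.0], [0.998, 0.064, -0.0], [-0.0, -0.0, -1.0]]
force: [0.6, -1.1, 1.0]
width: 52.1
finger_force: 0.0
```

```bash
python3 - <<'E'
from h import *
s=observe();print(s['clock'],s['ee_pos'],s['ee_rot'].round(4),s['force'],s['width'],s['joints'])
c=cap('wrist');cv2.imwrite('pics/w3.png',c['img']);P=pts(c)
hsv=cv2.cvtColor(c['img'],cv2.COLOR_BGR2HSV)
blue=(hsv[...,0]>100)&(hsv[...,0]<130)&(hsv[...,1]>150)&(P[...,2]>125)&(P[...,2]<176)
print(np.nanpercentile(P[blue],[2,50,98],axis=0).round(1)); t=blue&(P[...,2]>168)
print(np.nanpercentile(P[t],[3,50,97],axis=0).round(1),t.sum())
E
```

```text
4.3667 [ 461.22643524 -170.18829744  241.2652193 ] [[-6.38e-02  9.98e-01 -0.00e+00]
 [ 9.98e-01  6.38e-02 -1.00e-04]
 [-1.00e-04 -1.00e-04 -1.00e+00]] [ 0.59985598 -1.08069758  0.9887161 ] 52.12626004714413 [-5.81193613e-01  3.48995754e-01  1.75990749e+00 -8.64483327e-05
  1.03269943e+00 -6.45016889e-01]
[[ 451.7 -176.   135. ]
 [ 457.8 -168.2  165.7]
 [ 464.4 -167.3  171.8]]
[[ 451.4 -176.2  168.5]
 [ 456.7 -171.7  170.4]
 [ 461.7 -167.7  171.9]] 322
```

View pics/w3.png

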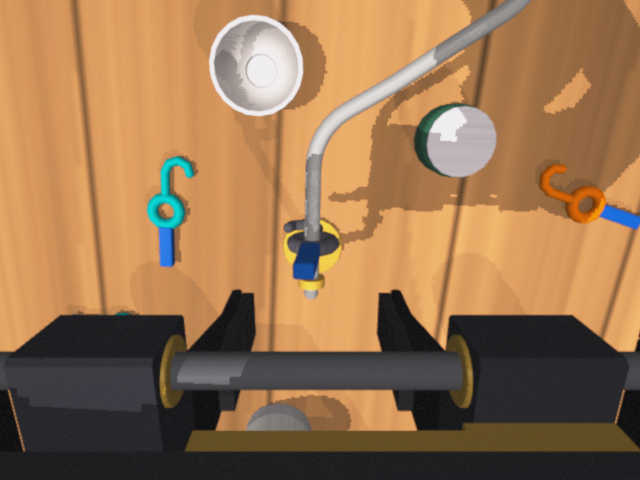

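The hanger is alone on the wire at (312,245), its tab leaning slightly left, about 5° of roll. The fingers straddle it. Gripping centred on the wire will straighten it. First I cross-check the wire line in this rotated view, since any camera calibration offset turns with the tool.

```bash
python3 - <<'E'
from h import *
c=load('wrist');cl=np.load('cl.npy')
m,u,v=center(c,box=(0,240,280,560))
W=ray(c,u,v,120.)[:,:2]
# lines: leg1 and leg2 segments: compare perpendicular midpoints to survey points
for a in [i for i in range(len(cl)) if -160<cl[i,1]<-40]:
    if a+1>=len(cl): break
    d=cl[a+1]-cl[a]
    if np.hypot(*d)<6 or cl[a,0]>560: continue
    d/=np.hypot(*d);n=np.array([-d[1],d[0]]);e=W-cl[a]
    k=(abs(e@d)<4)&(abs(e@n)<9)
    if k.sum()<10: continue
    o=e[k]@n;print(cl[a].round(1),'angle',np.degrees(np.arctan2(d[1],d[0])).round(1),'off',((o.max()+o.min())/2).round(2),np.ptp(o).round(1))
E
```

```text
[ 459.9 -153.7] angle 94.3 off 0.59 9.8
[ 459.3 -145.8] angle 92.7 off 0.09 9.0
[ 458.9 -137.8] angle 92.5 off -0.03 9.5
[ 458.6 -129.8] angle 91.0 off -0.08 9.5
[ 458.5 -121.8] angle 85.5 off -0.09 9.5
[ 459.1 -113.8] angle 72.7 off -0.26 10.4
[ 461.5 -106. ] angle 62.6 off 0.06 10.0
[465.2 -98.8] angle 51.7 off 0.11 9.9
[470.2 -92.5] angle 38.6 off -0.2 10.1
[476.5 -87.5] angle 33.8 off -0.05 9.5
[483.2 -83. ] angle 32.1 off -0.11 9.5
[490.  -78.8] angle 32.8 off -0.07 9.5
[496.7 -74.4] angle 33.1 off -0.13 9.5
[503.4 -70.1] angle 35.5 off -0.23 9.9
[509.9 -65.4] angle 34.8 off -0.1 9.5
[516.5 -60.9] angle 35.2 off 0.09 9.5
[523.  -56.2] angle 35.9 off 0.2 9.5
[529.5 -51.6] angle 35.8 off 0.19 9.4
[536.  -46.9] angle 35.1 off 0.14 9.6
[542.5 -42.3] angle 35.1 off 0.17 9.8
[541.9 -42.7] angle -144.8 off -0.11 9.6
[535.3 -47.3] angle -144.4 off -0.14 9.6
[528.8 -52. ] angle -143.9 off -0.14 9.4
[522.4 -56.7] angle -145.0 off -0.14 9.5
[515.8 -61.3] angle -145.0 off -0.08 9.5
[509.3 -65.9] angle -144.3 off 0.07 9.5
[502.8 -70.5] angle -147.5 off 0.11 10.0
[496.  -74.9] angle -147.4 off 0.13 9.4
[489.3 -79.2] angle -147.7 off 0.1 9.5
[482.5 -83.4] angle -145.8 off 0.12 9.6
[475.9 -87.9] angle -140.4 off 0.01 9.8
[469.7 -93.1] angle -127.5 off 0.22 10.3
[464.7 -99.5] angle -116.4 off 0.04 10.2
[ 461.1 -106.8] angle -105.5 off -0.05 9.8
[ 459.  -114.6] angle -93.7 off 0.27 10.0
[ 458.4 -122.6] angle -88.7 off 0.16 9.3
[ 458.6 -130.6] angle -87.5 off 0.02 9.5
[ 459.  -138.6] angle -87.1 off 0.38 8.9
[ 459.4 -146.6] angle -85.8 off -0.15 9.1
[ 460.  -154.5] angle -85.8 off -0.58 9.8
```

Request:
{"op": "apply_moves", "data": {"targets": [[[-1,0,16],[0,0,0],0.5],[[0,0,17],[0,0,0],0.5],[[0,0,17],[0,0,0],0.5],[[0,0,17],[0,0,0],0.5],[[0,0,17],[0,0,0],0.5]]}}

```text
clock: 4.83
ee_pos: [461.4, -171.3, 156.7]
ee_rot: [[-0.064, 0.998, 0.001], [0.998, 0.064, -0.0], [-0.0, 0.0, -1.0]]
force: [0.1, -0.4, -0.1]
width: 43.7
finger_force: 0.0
```

The two rotated views agree within about 0.2 mm, so the map is sound. Closing the grip.

Request:
{"op": "apply_moves", "data": {"targets": [[[0,-0.5,0],[0,0,0],0.9],[[0,0,0],[0,0,0],0.9],[[0,0,0],[0,0,0],1],[[0,0,0],[0,0,0],1],[[0,0,0],[0,0,0],1]]}}

```text
clock: 5.25
ee_pos: [461.4, -171.7, 158.3]
ee_rot: [[-0.063, 0.998, 0.002], [0.998, 0.063, -0.001], [-0.001, 0.002, -1.0]]
force: [0.2, -0.1, 0.4]
width: 18.0
finger_force: 0.1
```

Request:
{"op": "apply_moves", "data": {"targets": [[[0,0,0],[0,0,0],1],[[0,0,0],[0,0,0],1],[[0,0,0],[0,0,0],1],[[0,0,0],[0,0,0],1],[[0,0,0],[0,0,0],1]]}}

```text
clock: 5.67
ee_pos: [460.3, -171.3, 158.0]
ee_rot: [[-0.063, 0.998, -0.001], [0.998, 0.063, -0.0], [-0.0, -0.001, -1.0]]
force: [-3.1, -0.6, 6.2]
width: 11.7
finger_force: 29.8
```

```bash
cat > path.py <<'E'
from h import *
from scipy.interpolate import splprep,splev
cl=np.load('cl.npy');
i0=[i for i in range(len(cl)) if cl[i,1]>-160 and cl[i,0]<461][0]
q=[cl[i0]]
for p in cl[i0+1:]:
    d=p-q[-1]
    if p[1]>113: break
    if np.hypot(*d)>5 and (len(q)<2 or d@(q[-1]-q[-2])>0): q.append(p)
q=np.array(q)
q=np.vstack([q[0]-np.array([[-.94,15]])[0]*1.2,q,[[573.4,122.]]])
tck,_=splprep(q.T,s=len(q)*0.04)
U=np.linspace(0,1,4000);C=np.array(splev(U,tck)).T;D=np.array(splev(U,tck,der=1)).T
S=np.r_[0,np.cumsum(np.hypot(*np.diff(C,axis=0).T))];A=np.degrees(np.unwrap(np.arctan2(D[:,1],D[:,0])))
from scipy.ndimage import gaussian_filter1d
A=gaussian_filter1d(A,40)   # ring averages over its own thickness
def plan(step,rows,off=0.0):
    s=observe();p=s['ee_pos'][:2];R=s['ee_rot'];yaw=np.degrees(np.arctan2(R[1,0],R[0,0]))
    k=np.argmin(np.hypot(*(C-p).T));n=np.array([-np.sin(np.radians(A[k])),np.cos(np.radians(A[k]))])
    print('t',round(s['clock'],2),'s',S[k].round(1),'of',S[-1].round(1),'lat(left)',((p-C[k])@n).round(2),'yawerr',(yaw-A[k]).round(2),'pos',s['ee_pos'].round(1),'F',s['force'].round(1),'tq',s['torque'].round(2),'w',s['width'].round(1))
    for r in range(rows):
        j=np.searchsorted(S,min(S[k]+step*(r+1),S[-1]-.01))
        d=C[j]-p;t=np.radians(yaw);dx=d@[np.cos(t),np.sin(t)];dy=d@[np.sin(t),-np.cos(t)]
        dz=-(A[j]-yaw)
        print([[dx.round(1),dy.round(1),0],[0,0,dz.round(1)],1], 's',S[j].round(0))
        p,yaw=C[j],A[j]
E
python3 - <<'E'
from path import *
plan(4,20)
E
```

```text
Traceback (most recent call last):
  File "path.py", line 20, in plan
    print('t',round(s['clock'],2),'s',S[k].round(1),'of',S[-1].round(1),'lat(left)',((p-C[k])@n).round(2),'yawerr',(yaw-A[k]).round(2),'pos',s['ee_pos'].round(1),'F',s['force'].round(1),'tq',s['torque'].round(2),'w',s['width'].round(1))
                                                                                                                                                                                                                        ^^^^^^^^^^^^^^^^
AttributeError: 'float' object has no attribute 'round'
```

Request:
{"op": "apply_moves", "data": {"targets": [[[0,-0.2,-1],[0,0,0],1],[[0,-0.2,-1],[0,0,0],1],[[0,0,-1],[0,0,0],1],[[0,0,0],[0,0,0],1],[[0,0,0],[0,0,0],1]]}}

```text
clock: 6.08
ee_pos: [460.6, -171.4, 160.2]
ee_rot: [[-0.062, 0.998, 0.0], [0.998, 0.062, -0.0], [-0.0, 0.0, -1.0]]
force: [-0.0, 0.0, -2.5]
width: 12.0
finger_force: 29.9
```

```bash
sed -i "s/s\['width'\].round(1)/round(float(s['width']),1)/" path.py; python3 - <<'E'
from path import *
plan(4,15)
E
```

```text
t 6.08 s 0.4 of 349.0 lat(left) 0.39 yawerr 0.89 pos [ 460.6 -171.4  160.2] F [-0.   0.  -2.5] tq [-0.05 -0.02 -0.01] w 12.0
[[np.float64(4.0), np.float64(0.5), 0], [0, 0, np.float64(0.7)], 1] s 4.0
[[np.float64(3.9), np.float64(-0.0), 0], [0, 0, np.float64(-0.3)], 1] s 8.0
[[np.float64(4.1), np.float64(-0.0), 0], [0, 0, np.float64(-0.3)], 1] s 12.0
[[np.float64(4.0), np.float64(-0.0), 0], [0, 0, np.float64(-0.3)], 1] s 16.0
[[np.float64(4.0), np.float64(-0.0), 0], [0, 0, np.float64(-0.2)], 1] s 20.0
[[np.float64(4.0), np.float64(-0.0), 0], [0, 0, np.float64(-0.1)], 1] s 24.0
[[np.float64(4.0), np.float64(-0.0), 0], [0, 0, np.float64(-0.1)], 1] s 28.0
[[np.float64(4.0), np.float64(-0.0), 0], [0, 0, np.float64(0.0)], 1] s 32.0
[[np.float64(4.1), np.float64(-0.0), 0], [0, 0, np.float64(0.4)], 1] s 36.0
[[np.float64(4.0), np.float64(0.0), 0], [0, 0, np.float64(1.0)], 1] s 40.0
[[np.float64(4.0), np.float64(0.0), 0], [0, 0, np.float64(1.7)], 1] s 44.0
[[np.float64(4.0), np.float64(0.1), 0], [0, 0, np.float64(2.6)], 1] s 48.0
[[np.float64(4.0), np.float64(0.1), 0], [0, 0, np.float64(3.5)], 1] s 52.0
[[np.float64(3.9), np.float64(0.1), 0], [0, 0, np.float64(4.3)], 1] s 56.0
[[np.float64(4.1), np.float64(0.2), 0], [0, 0, np.float64(5.1)], 1] s 60.0
```

Request:
{"op": "apply_moves", "data": {"targets": [[[3,0.1,0],[0,0,0.3],1],[[3,0.1,0],[0,0,0],1],[[3,0,0],[0,0,0],1],[[3,0,0],[0,0,0],1],[[3,0,0],[0,0,0],1]]}}

```text
clock: 6.5
ee_pos: [459.6, -155.8, 160.2]
ee_rot: [[-0.057, 0.998, -0.0], [0.998, 0.057, 0.0], [0.0, -0.0, -1.0]]
force: [0.4, 0.3, -2.0]
width: 11.3
finger_force: 29.9
```

```bash
cat >> path.py <<'E'
np.set_printoptions(suppress=True)
E
sed -i 's/print(\[\[dx.round(1),dy.round(1),0\],\[0,0,dz.round(1)\],1\]/print("%.1f %.1f | %.1f"%(dx,dy,dz)/' path.py
python3 -c "
from path import *
plan(4,10)"
```

```text
t 6.5 s 16.0 of 349.0 lat(left) 0.52 yawerr -0.43 pos [ 459.6 -155.8  160.2] F [ 0.4  0.3 -2. ] tq [-0.06  0.01  0.04] w 11.3
4.1 0.5 | -0.6 s 20.0
4.0 -0.0 | -0.1 s 24.0
4.0 -0.0 | -0.1 s 28.0
4.0 -0.0 | 0.0 s 32.0
4.1 -0.0 | 0.3 s 36.0
4.0 0.0 | 0.9 s 40.0
4.0 0.0 | 1.7 s 44.0
4.0 0.1 | 2.5 s 48.0
4.0 0.1 | 3.3 s 52.0
4.0 0.1 | 4.3 s 56.0
```

Request:
{"op": "apply_moves", "data": {"targets": [[[4,0.3,0],[0,0,-0.3],1],[[4,0.1,0],[0,0,0],1],[[4,0,0],[0,0,0],1],[[4,0,0],[0,0,0],1],[[4,0,0],[0,0,0.3],1]]}}

```text
clock: 6.92
ee_pos: [458.8, -135.9, 160.3]
ee_rot: [[-0.057, 0.998, -0.0], [0.998, 0.057, 0.0], [0.0, -0.0, -1.0]]
force: [0.2, 0.6, -2.6]
width: 11.8
finger_force: 29.9
```

```bash
python3 -c "
from path import *
plan(4,10)"
```

```text
t 6.92 s 35.9 of 349.0 lat(left) -0.13 yawerr -0.54 pos [ 458.8 -135.9  160.3] F [ 0.2  0.6 -2.6] tq [-0.1  -0.01  0.04] w 11.8
4.0 -0.2 | 0.4 s 40.0
4.0 0.0 | 1.6 s 44.0
4.0 0.1 | 2.5 s 48.0
4.0 0.1 | 3.3 s 52.0
4.0 0.1 | 4.3 s 56.0
4.0 0.2 | 5.0 s 60.0
4.0 0.2 | 5.3 s 64.0
4.1 0.2 | 5.5 s 68.0
4.0 0.2 | 5.5 s 72.0
4.0 0.2 | 5.7 s 76.0
```

Request:
{"op": "apply_moves", "data": {"targets": [[[4,-0.1,0],[0,0,0.4],1],[[4,0,0],[0,0,1.6],1],[[4,0.1,0],[0,0,2.5],1],[[4,0.1,0],[0,0,3.3],1],[[4,0.1,0],[0,0,4.3],1]]}}

```text
clock: 7.33
ee_pos: [458.9, -116.0, 160.3]
ee_rot: [[0.157, 0.988, -0.0], [0.988, -0.157, 0.0], [0.0, -0.0, -1.0]]
force: [-0.1, -0.1, -1.8]
width: 11.6
finger_force: 29.9
```

```bash
python3 -c "
from path import *
plan(4,10)"
```

```text
t 7.33 s 55.9 of 349.0 lat(left) -0.03 yawerr -0.2 pos [ 458.9 -116.   160.3] F [-0.1 -0.1 -1.8] tq [-0.09  0.09  0.04] w 11.6
4.1 0.1 | 4.9 s 60.0
4.0 0.2 | 5.3 s 64.0
4.0 0.2 | 5.4 s 68.0
4.0 0.2 | 5.5 s 72.0
4.0 0.2 | 5.7 s 76.0
4.0 0.2 | 5.7 s 80.0
4.0 0.2 | 5.5 s 84.0
4.0 0.2 | 4.4 s 88.0
4.0 0.2 | 3.1 s 92.0
4.0 0.1 | 1.7 s 96.0
```

Tracking is within 0.1 mm and almost force-free.

Request:
{"op": "apply_moves", "data": {"targets": [[[4,0.1,0],[0,0,4.9],1],[[4,0.2,0],[0,0,5.3],1],[[4,0.2,0],[0,0,5.4],1],[[4,0.2,0],[0,0,5.5],1],[[4,0.2,0],[0,0,5.7],1]]}}

```text
clock: 7.75
ee_pos: [466.2, -97.5, 160.2]
ee_rot: [[0.587, 0.81, -0.0], [0.81, -0.587, 0.0], [-0.0, -0.0, -1.0]]
force: [-0.2, -0.2, -1.1]
width: 12.0
finger_force: 29.8
```

```bash
python3 -c "
from path import *
plan(4,10)"
```

```text
t 7.75 s 76.0 of 349.0 lat(left) 0.03 yawerr -0.13 pos [466.2 -97.5 160.2] F [-0.2 -0.2 -1.1] tq [-0.1   0.08 -0.  ] w 12.0
4.0 0.2 | 5.7 s 80.0
4.0 0.2 | 5.4 s 84.0
4.1 0.2 | 4.5 s 88.0
3.9 0.1 | 3.0 s 92.0
4.0 0.1 | 1.7 s 96.0
4.0 0.0 | 0.7 s 100.0
4.0 0.0 | 0.2 s 104.0
4.0 0.0 | 0.0 s 108.0
4.0 0.0 | -0.0 s 112.0
4.0 -0.0 | -0.1 s 116.0
```

Request:
{"op": "apply_moves", "data": {"targets": [[[4,0.2,0],[0,0,5.7],1],[[4,0.2,0],[0,0,5.4],1],[[4,0.2,0],[0,0,4.5],1],[[4,0.1,0],[0,0,3],1],[[4,0.1,0],[0,0,1.7],1]]}}

```text
clock: 8.17
ee_pos: [481.2, -84.3, 160.2]
ee_rot: [[0.83, 0.558, -0.0], [0.558, -0.83, 0.0], [-0.0, -0.0, -1.0]]
force: [-0.1, 0.3, -1.8]
width: 11.6
finger_force: 29.9
```

```bash
python3 -c "
from path import *
plan(4,15)"
```

```text
t 8.17 s 96.0 of 349.0 lat(left) 0.03 yawerr 0.08 pos [481.2 -84.3 160.2] F [-0.1  0.3 -1.8] tq [-0.15  0.12  0.07] w 11.6
4.1 0.1 | 0.7 s 100.0
4.0 0.0 | 0.2 s 104.0
4.0 0.0 | 0.0 s 108.0
4.0 0.0 | -0.0 s 112.0
4.0 -0.0 | -0.1 s 116.0
4.0 -0.0 | -0.2 s 120.0
3.9 -0.0 | -0.2 s 124.0
4.0 -0.0 | -0.3 s 128.0
4.0 -0.0 | -0.4 s 132.0
4.0 -0.0 | -0.4 s 136.0
4.0 -0.0 | -0.5 s 140.0
4.0 -0.0 | -0.4 s 144.0
4.1 -0.0 | -0.3 s 148.0
4.0 -0.0 | -0.2 s 152.0
4.0 -0.0 | -0.1 s 156.0
```

Request:
{"op": "apply_moves", "data": {"targets": [[[4,0.1,0],[0,0,0.7],1],[[4,0,0],[0,0,0.2],1],[[4,0,0],[0,0,0],1],[[4,0,0],[0,0,0],1],[[4,0,0],[0,0,-0.1],1]]}}

```text
clock: 8.58
ee_pos: [498.2, -73.5, 160.2]
ee_rot: [[0.836, 0.549, -0.0], [0.549, -0.836, -0.0], [-0.0, -0.0, -1.0]]
force: [-0.3, -0.1, -2.1]
width: 11.7
finger_force: 29.9
```

Request:
{"op": "apply_moves", "data": {"targets": [[[4,0,0],[0,0,-0.2],1],[[4,0,0],[0,0,-0.2],1],[[4,0,0],[0,0,-0.3],1],[[4,0,0],[0,0,-0.4],1],[[4,0,0],[0,0,-0.4],1]]}}

```text
clock: 9.0
ee_pos: [514.9, -62.4, 160.2]
ee_rot: [[0.821, 0.571, -0.0], [0.571, -0.821, -0.0], [-0.0, -0.0, -1.0]]
force: [0.2, -0.7, -2.3]
width: 11.4
finger_force: 29.9
```

```bash
python3 -c "
from path import *
plan(4,15)"
```

```text
t 9.0 s 136.2 of 349.0 lat(left) -0.26 yawerr 0.12 pos [514.9 -62.4 160.2] F [ 0.2 -0.7 -2.3] tq [-0.11  0.14  0.02] w 11.4
4.1 -0.3 | -0.3 s 140.0
4.0 -0.0 | -0.4 s 144.0
4.0 -0.0 | -0.3 s 148.0
4.0 -0.0 | -0.2 s 152.0
4.0 -0.0 | -0.0 s 156.0
4.0 -0.0 | 0.1 s 160.0
4.0 0.0 | 0.2 s 164.0
4.0 0.0 | 0.3 s 168.0
4.0 0.0 | 0.4 s 172.0
4.1 0.0 | 0.5 s 176.0
4.0 0.0 | 0.2 s 180.0
3.9 0.0 | -0.5 s 184.0
4.0 -0.0 | -1.5 s 188.0
4.0 -0.1 | -2.7 s 192.0
4.0 -0.1 | -4.1 s 196.0
```

Request:
{"op": "apply_moves", "data": {"targets": [[[4,-0.2,0],[0,0,-0.3],1],[[4,0,0],[0,0,-0.4],1],[[4,0,0],[0,0,-0.3],1],[[4,0,0],[0,0,-0.2],1],[[4,0,0],[0,0,0],1]]}}

```text
clock: 9.42
ee_pos: [531.0, -50.6, 160.2]
ee_rot: [[0.809, 0.588, -0.0], [0.588, -0.809, -0.0], [-0.0, -0.0, -1.0]]
force: [-0.7, 0.5, -1.7]
width: 11.5
finger_force: 29.9
```

Request:
{"op": "apply_moves", "data": {"targets": [[[4,0,0],[0,0,0.1],1],[[4,0,0],[0,0,0.2],1],[[4,0,0],[0,0,0.3],1],[[4,0,0],[0,0,0.4],1],[[4,0,0],[0,0,0.5],1]]}}

```text
clock: 9.83
ee_pos: [547.3, -39.0, 160.2]
ee_rot: [[0.825, 0.565, -0.0], [0.565, -0.825, -0.0], [-0.0, 0.0, -1.0]]
force: [0.3, -0.0, -1.5]
width: 11.6
finger_force: 29.9
```

```bash
python3 -c "
from path import *
plan(4,10)"
```

```text
t 9.83 s 176.1 of 349.0 lat(left) -0.15 yawerr -0.2 pos [547.3 -39.  160.2] F [ 0.3 -0.  -1.5] tq [-0.02  0.15  0.04] w 11.6
4.0 -0.1 | 0.0 s 180.0
4.0 0.0 | -0.5 s 184.0
4.0 -0.0 | -1.5 s 188.0
4.0 -0.1 | -2.7 s 192.0
4.0 -0.1 | -4.1 s 196.0
4.0 -0.2 | -5.5 s 200.0
4.0 -0.2 | -6.3 s 204.0
4.0 -0.2 | -6.4 s 208.0
3.9 -0.2 | -5.7 s 212.0
4.1 -0.2 | -5.2 s 216.0
```

Request:
{"op": "apply_moves", "data": {"targets": [[[4,-0.1,0],[0,0,0],1],[[4,0,0],[0,0,-0.5],1],[[4,0,0],[0,0,-1.5],1],[[4,-0.1,0],[0,0,-2.7],1],[[4,-0.1,0],[0,0,-4.1],1]]}}

```text
clock: 10.25
ee_pos: [563.3, -27.1, 160.2]
ee_rot: [[0.725, 0.688, -0.0], [0.688, -0.725, -0.0], [-0.0, -0.0, -1.0]]
force: [-0.0, 0.1, -1.5]
width: 11.7
finger_force: 29.9
```

```bash
python3 -c "
from path import *
plan(4,10)"
```

```text
t 10.25 s 196.2 of 349.0 lat(left) -0.02 yawerr 0.25 pos [563.3 -27.1 160.2] F [-0.   0.1 -1.5] tq [-0.09  0.11  0.02] w 11.7
4.1 -0.2 | -5.2 s 200.0
4.0 -0.2 | -6.3 s 204.0
4.0 -0.2 | -6.4 s 208.0
4.0 -0.2 | -5.8 s 212.0
4.0 -0.2 | -5.1 s 216.0
4.0 -0.2 | -4.5 s 220.0
4.0 -0.2 | -4.1 s 224.0
4.0 -0.1 | -3.6 s 228.0
4.0 -0.1 | -3.2 s 232.0
4.0 -0.1 | -2.7 s 236.0
```

Request:
{"op": "apply_moves", "data": {"targets": [[[4,-0.2,0],[0,0,-5.2],1],[[4,-0.2,0],[0,0,-6.3],1],[[4,-0.2,0],[0,0,-6.4],1],[[4,-0.2,0],[0,0,-5.8],1],[[4,-0.2,0],[0,0,-5.1],1]]}}

```text
clock: 10.67
ee_pos: [573.9, -10.3, 160.2]
ee_rot: [[0.302, 0.953, 0.0], [0.953, -0.302, -0.0], [-0.0, 0.0, -1.0]]
force: [-0.6, -0.1, -0.8]
width: 11.8
finger_force: 29.9
```

```bash
python3 -c "
from path import *
plan(4,10)"
```

```text
t 10.67 s 216.2 of 349.0 lat(left) -0.04 yawerr 0.08 pos [573.9 -10.3 160.2] F [-0.6 -0.1 -0.8] tq [-0.12  0.04  0.04] w 11.8
4.1 -0.2 | -4.6 s 220.0
3.9 -0.2 | -4.0 s 224.0
4.0 -0.1 | -3.6 s 228.0
4.0 -0.1 | -3.2 s 232.0
4.0 -0.1 | -2.7 s 236.0
4.0 -0.1 | -2.2 s 240.0
4.0 -0.1 | -1.7 s 244.0
4.0 -0.1 | -1.2 s 248.0
4.0 -0.0 | -0.7 s 252.0
4.0 -0.0 | -0.3 s 256.0
```

Request:
{"op": "apply_moves", "data": {"targets": [[[4,-0.2,0],[0,0,-4.6],1],[[4,-0.2,0],[0,0,-4],1],[[4,-0.1,0],[0,0,-3.6],1],[[4,-0.1,0],[0,0,-3.2],1],[[4,-0.1,0],[0,0,-2.7],1]]}}

```text
clock: 11.08
ee_pos: [576.4, 9.5, 160.2]
ee_rot: [[-0.007, 1.0, -0.0], [1.0, 0.007, -0.0], [-0.0, -0.0, -1.0]]
force: [0.1, 0.2, -1.4]
width: 11.6
finger_force: 29.9
```

```bash
python3 -c "
from path import *
plan(4,15)"
```

```text
t 11.08 s 236.3 of 349.0 lat(left) -0.02 yawerr -0.12 pos [576.4   9.5 160.2] F [ 0.1  0.2 -1.4] tq [-0.07 -0.01 -0.03] w 11.6
4.0 -0.1 | -2.3 s 240.0
4.0 -0.1 | -1.7 s 244.0
4.0 -0.1 | -1.2 s 248.0
4.0 -0.0 | -0.7 s 252.0
4.0 -0.0 | -0.3 s 256.0
4.0 -0.0 | 0.2 s 260.0
4.0 0.0 | 0.6 s 264.0
4.0 0.0 | 1.0 s 268.0
3.9 0.0 | 1.1 s 272.0
4.0 0.0 | 1.0 s 276.0
4.0 0.0 | 0.9 s 280.0
4.0 0.0 | 0.8 s 284.0
4.0 0.0 | 0.7 s 288.0
4.0 0.0 | 0.6 s 292.0
3.9 0.0 | 0.5 s 296.0
```

Request:
{"op": "apply_moves", "data": {"targets": [[[4,-0.1,0],[0,0,-2.3],1],[[4,-0.1,0],[0,0,-1.7],1],[[4,-0.1,0],[0,0,-1.2],1],[[4,0,0],[0,0,-0.7],1],[[4,0,0],[0,0,-0.3],1]]}}

```text
clock: 11.5
ee_pos: [574.7, 29.5, 160.2]
ee_rot: [[-0.112, 0.994, -0.0], [0.994, 0.112, -0.0], [0.0, -0.0, -1.0]]
force: [-0.3, -0.9, -1.2]
width: 11.4
finger_force: 29.9
```

Request:
{"op": "apply_moves", "data": {"targets": [[[4,0,0],[0,0,0.2],1],[[4,0,0],[0,0,0.6],1],[[4,0,0],[0,0,1],1],[[4,0,0],[0,0,1.1],1],[[4,0,0],[0,0,1],1]]}}

```text
clock: 11.92
ee_pos: [572.8, 49.5, 160.3]
ee_rot: [[-0.041, 0.999, 0.0], [0.999, 0.041, 0.0], [-0.0, 0.0, -1.0]]
force: [0.6, -0.5, -1.0]
width: 12.0
finger_force: 29.9
```

```bash
python3 -c "
from path import *
plan(4,15)"
```

```text
t 11.92 s 276.4 of 349.0 lat(left) 0.11 yawerr -0.39 pos [572.8  49.5 160.3] F [ 0.6 -0.5 -1. ] tq [-0.05  0.03  0.01] w 12.0
4.0 0.1 | 0.5 s 280.0
4.0 0.0 | 0.8 s 284.0
4.0 0.0 | 0.7 s 288.0
4.0 0.0 | 0.6 s 292.0
4.0 0.0 | 0.5 s 296.0
4.0 0.0 | 0.4 s 300.0
4.0 0.0 | 0.3 s 304.0
4.0 0.0 | 0.2 s 308.0
4.0 0.0 | 0.1 s 312.0
3.9 0.0 | -0.1 s 316.0
4.0 -0.0 | -0.2 s 320.0
4.0 -0.0 | -0.3 s 324.0
4.0 -0.0 | -0.4 s 328.0
4.0 -0.0 | -0.5 s 332.0
3.9 -0.0 | -0.6 s 336.0
```

Request:
{"op": "apply_moves", "data": {"targets": [[[4,0.1,0],[0,0,0.5],1],[[4,0,0],[0,0,0.8],1],[[4,0,0],[0,0,0.7],1],[[4,0,0],[0,0,0.6],1],[[4,0,0],[0,0,0.2],1]]}}

```text
clock: 12.33
ee_pos: [572.5, 69.5, 160.2]
ee_rot: [[0.006, 1.0, -0.0], [1.0, -0.006, -0.0], [-0.0, -0.0, -1.0]]
force: [-0.2, -0.4, -1.6]
width: 11.6
finger_force: 29.9
```

Request:
{"op": "apply_moves", "data": {"targets": [[[4,0,0],[0,0,0],1],[[4,0,0],[0,0,0],1],[[4,0,0],[0,0,0],1],[[4,0,0],[0,0,0],1],[[4,0,0],[0,0,0],1]]}}

```text
clock: 12.75
ee_pos: [572.7, 89.5, 160.2]
ee_rot: [[0.006, 1.0, -0.0], [1.0, -0.006, -0.0], [-0.0, -0.0, -1.0]]
force: [0.1, -0.9, -1.7]
width: 11.8
finger_force: 29.9
```

```bash
python3 -c "
from path import *
plan(4,8)
c=cap('wrist');P=pts(c);hsv=cv2.cvtColor(c['img'],cv2.COLOR_BGR2HSV)
red=((hsv[...,0]<8)|(hsv[...,0]>172))&(hsv[...,1]>150)&(P[...,2]>100)&(P[...,1]>100)&(P[...,1]<160)
print('red',red.sum(),np.nanpercentile(P[red],[1,50,99],axis=0).round(1))
cv2.imwrite('pics/w4.png',c['img'])"
```

```text
t 12.75 s 316.4 of 349.0 lat(left) 0.53 yawerr 1.25 pos [572.7  89.5 160.2] F [ 0.1 -0.9 -1.7] tq [-0.09  0.06  0.03] w 11.8
4.0 0.6 | 1.1 s 320.0
4.0 -0.0 | -0.3 s 324.0
4.0 -0.0 | -0.4 s 328.0
4.0 -0.0 | -0.5 s 332.0
4.0 -0.0 | -0.6 s 336.0
3.9 -0.0 | -0.7 s 340.0
4.0 -0.0 | -0.7 s 344.0
4.0 -0.0 | -0.4 s 348.0
red 1585 [[560.  124.6 112.9]
 [572.8 130.4 131.2]
 [585.7 133.3 134.9]]
```

View pics/w4.png

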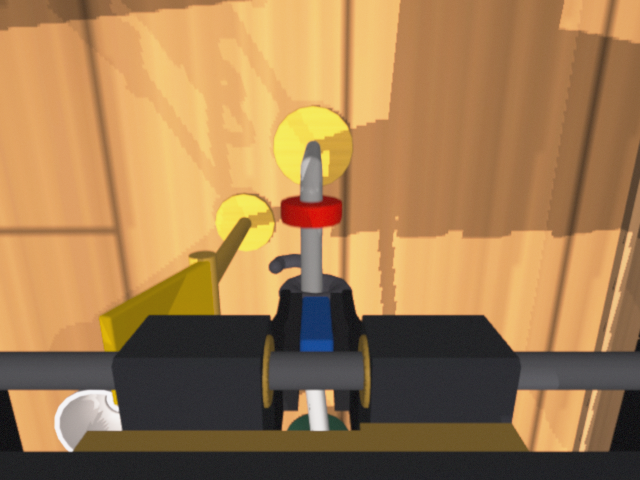

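The picture shows the red stop dead ahead at (311,211), with the ring at (315,285) in line with it. The open flap at (160,295) is on the left. I check how low the gripper blocks hang next to the flap before advancing.

```bash
python3 -c "
from h import *
c=load('wrist');P=pts(c)
for u,v in [(200,370),(200,325),(140,340),(440,380),(120,420),(50,370),(180,290),(290,310)]: print(u,v,P[v,u].round(0))
hsv=cv2.cvtColor(c['img'],cv2.COLOR_BGR2HSV)
y=(hsv[...,0]>20)&(hsv[...,0]<35)&(hsv[...,1]>150)&(P[...,2]>118)&(P[...,2]<200)
y[400:]=0
Q=P[y];print(np.nanpercentile(Q,[1,50,99],axis=0).round(1))
t=np.polyfit(Q[:,2],Q[:,0],1);print(t, 'x at z128',np.polyval(t,128),'angle',1.5708+np.arctan(-t[0]))
"
```

```text
200 370 [553. 125. 235.]
200 325 [550. 127. 222.]
140 340 [539. 127. 228.]
440 380 [598. 122. 236.]
120 420 [536. 113. 235.]
50 370 [521. 121. 230.]
180 290 [522. 105. 153.]
290 310 [565.  98. 157.]
[[506.7  85.9 131.5]
 [518.7 104.5 159.6]
 [528.9 110.1 185.6]]
[-3.51921090e-01  5.74621645e+02] x at z128 529.5757451551407 angle 1.9091852319058675
```

Request:
{"op": "apply_moves", "data": {"targets": [[[4,0.1,0],[0,0,0.3],1],[[4,0.1,0],[0,0,0],1],[[4,0,0],[0,0,0],1],[[3,0,0],[0,0,0],1],[[2,0,0],[0,0,0],1]]}}

```text
clock: 13.22
ee_pos: [573.0, 106.6, 160.2]
ee_rot: [[0.011, 1.0, -0.0], [1.0, -0.011, 0.0], [0.0, -0.0, -1.0]]
force: [0.3, 0.7, -1.6]
width: 11.7
finger_force: 29.9
```

Request:
{"op": "apply_moves", "data": {"targets": [[[1.5,0,0],[0,0,0],1],[[1.5,0,0],[0,0,0],1],[[1.5,0,0],[0,0,0],1],[[1,0,0],[0,0,0],1],[[1,0,0],[0,0,0],1]]}}

```text
clock: 13.63
ee_pos: [573.1, 112.6, 160.2]
ee_rot: [[0.011, 1.0, -0.0], [1.0, -0.011, -0.0], [-0.0, -0.0, -1.0]]
force: [-0.1, -0.5, -2.0]
width: 11.6
finger_force: 29.9
```

Request:
{"op": "apply_moves", "data": {"targets": [[[0.6,0,0],[0,0,0],1],[[0.6,0,0],[0,0,0],1],[[0.6,0,0],[0,0,0],1],[[0.2,0,0],[0,0,0],1],[[0,0,0],[0,0,0],1]]}}

```text
clock: 14.05
ee_pos: [573.1, 114.6, 160.3]
ee_rot: [[0.011, 1.0, 0.0], [1.0, -0.011, -0.0], [0.0, 0.0, -1.0]]
force: [0.3, 0.0, -1.6]
width: 11.7
finger_force: 29.9
```

Request:
{"op": "apply_moves", "data": {"targets": [[[0.5,0,0],[0,0,0],1],[[0.5,0,0],[0,0,0],1],[[0.3,0,0],[0,0,0],1],[[0,0,0],[0,0,0],1],[[0,0,0],[0,0,0],1]]}}

```text
clock: 14.47
ee_pos: [573.1, 115.9, 160.2]
ee_rot: [[0.011, 1.0, -0.0], [1.0, -0.011, -0.0], [-0.0, -0.0, -1.0]]
force: [0.2, 0.4, -1.7]
width: 11.7
finger_force: 29.9
```

Request:
{"op": "apply_moves", "data": {"targets": [[[0.4,0,0],[0,0,0],1],[[0.4,0,0],[0,0,0],1],[[0.2,0,0],[0,0,0],1],[[0,0,0],[0,0,0],1],[[0,0,0],[0,0,0],1]]}}

```text
clock: 14.88
ee_pos: [573.1, 116.9, 160.3]
ee_rot: [[0.011, 1.0, -0.0], [1.0, -0.011, -0.0], [-0.0, -0.0, -1.0]]
force: [-0.1, 0.1, -1.6]
width: 11.9
finger_force: 29.9
```

Request:
{"op": "apply_moves", "data": {"targets": [[[0.4,0,0],[0,0,0],1],[[0.3,0,0],[0,0,0],1],[[0,0,0],[0,0,0],1],[[0,0,0],[0,0,0],1],[[0,0,0],[0,0,0],1]]}}

```text
clock: 15.3
ee_pos: [573.1, 117.5, 160.3]
ee_rot: [[0.011, 1.0, 0.0], [1.0, -0.011, -0.0], [-0.0, 0.0, -1.0]]
force: [-0.7, -0.7, -2.3]
width: 11.3
finger_force: 29.9
```

Request:
{"op": "apply_moves", "data": {"targets": [[[0.4,0,0],[0,0,0],1],[[0.3,0,0],[0,0,0],1],[[0,0,0],[0,0,0],1],[[0,0,0],[0,0,0],1],[[0,0,0],[0,0,0],1]]}}

```text
clock: 15.72
ee_pos: [573.1, 118.3, 160.3]
ee_rot: [[0.011, 1.0, 0.0], [1.0, -0.011, -0.0], [-0.0, 0.0, -1.0]]
force: [-0.5, 0.6, -2.0]
width: 11.6
finger_force: 29.9
```

Request:
{"op": "apply_moves", "data": {"targets": [[[0.4,0,0],[0,0,0],1],[[0.3,0,0],[0,0,0],1],[[0,0,0],[0,0,0],1],[[0,0,0],[0,0,0],1],[[0,0,0],[0,0,0],1]]}}

```text
clock: 16.13
ee_pos: [573.1, 118.9, 160.3]
ee_rot: [[0.011, 1.0, -0.0], [1.0, -0.011, -0.0], [-0.0, -0.0, -1.0]]
force: [0.1, 0.3, -2.1]
width: 12.0
finger_force: 29.9
```

Request:
{"op": "apply_moves", "data": {"targets": [[[0.4,0,0],[0,0,0],1],[[0.4,0,0],[0,0,0],1],[[0,0,0],[0,0,0],1],[[0,0,0],[0,0,0],1],[[0,0,0],[0,0,0],1]]}}

```text
clock: 16.55
ee_pos: [573.2, 119.2, 160.3]
ee_rot: [[0.011, 1.0, -0.0], [1.0, -0.011, -0.001], [-0.001, -0.0, -1.0]]
force: [0.3, -3.8, -0.8]
width: 11.7
finger_force: 29.9
```

Request:
{"op": "apply_moves", "data": {"targets": [[[0.4,0,0],[0,0,0],1],[[0.3,0,0],[0,0,0],1],[[0,0,0],[0,0,0],1],[[0,0,0],[0,0,0],1],[[0,0,0],[0,0,0],1]]}}

```text
clock: 16.97
ee_pos: [573.2, 119.4, 160.3]
ee_rot: [[0.01, 1.0, -0.0], [1.0, -0.01, -0.002], [-0.002, -0.0, -1.0]]
force: [-0.3, -5.5, -1.7]
width: 11.7
finger_force: 29.9
```

```bash
python3 - <<'E'
from h import *
c=cap('wrist');P=pts(c);cv2.imwrite('pics/w5.png',cv2.resize(c['img'][170:330,220:420],None,fx=3.5,fy=3.5,interpolation=2))
E
```

```text
(no output)
```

View pics/w5.png

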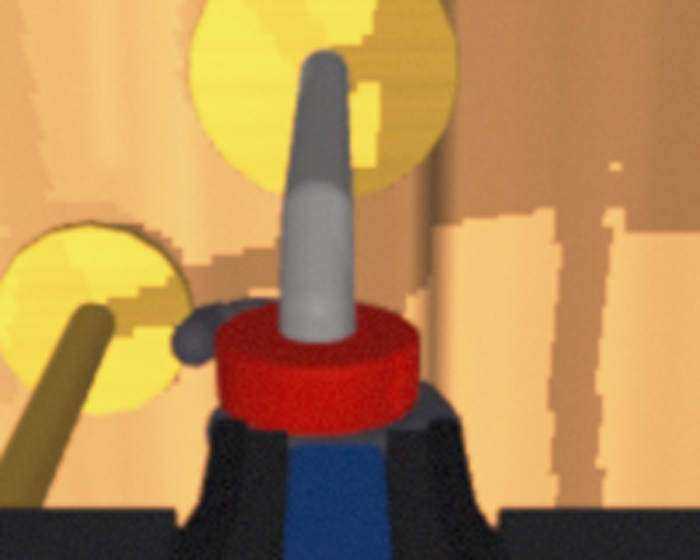

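The crop shows the ring against the red stop at (318,370), and the 5.5 N reaction along the rail confirms contact. Now I relax the push, lower the ring onto the wire and open partway, since the flap is on the left.

Request:
{"op": "apply_moves", "data": {"targets": [[[-0.5,0,0],[0,0,0],1],[[-0.3,0,1],[0,0,0],1],[[0,0,0.7],[0,0,0],1],[[0,0,0],[0,0,0],1],[[0,0,0],[0,0,0],1]]}}

```text
clock: 17.43
ee_pos: [573.2, 119.2, 159.2]
ee_rot: [[0.011, 1.0, 0.0], [1.0, -0.011, -0.001], [-0.001, 0.0, -1.0]]
force: [-1.1, -5.9, 2.4]
width: 11.5
finger_force: 29.8
```

Request:
{"op": "apply_moves", "data": {"targets": [[[0,0,0],[0,0,0],0.8],[[0,0,0],[0,0,0],0.7],[[0,0,0],[0,0,0],0.6],[[0,0,0],[0,0,0],0.6],[[0,0,0],[0,0,0],0.6]]}}

```text
clock: 17.85
ee_pos: [573.2, 120.2, 158.5]
ee_rot: [[0.011, 1.0, 0.0], [1.0, -0.011, 0.001], [0.001, 0.0, -1.0]]
force: [0.3, 0.0, -0.2]
width: 32.1
finger_force: 0.0
```

Request:
{"op": "apply_moves", "data": {"targets": [[[0,0,0],[0,0,0],0.6],[[0,0,0],[0,0,0],0.6],[[0,0,-8],[0,0,0],0.6],[[0,0,-16],[0,0,0],0.6],[[0,0,-16],[0,0,0],0.6]]}}

```text
clock: 18.27
ee_pos: [572.7, 119.7, 198.9]
ee_rot: [[0.011, 1.0, -0.002], [1.0, -0.011, 0.0], [0.0, -0.002, -1.0]]
force: [0.9, -0.3, 0.6]
width: 34.6
finger_force: 0.0
```

Request:
{"op": "apply_moves", "data": {"targets": [[[0,0,-10],[0,0,0],0.6],[[0,0,-10],[0,0,0],0.8],[[0,0,-10],[0,0,0],1],[[0,0,-10],[0,0,0],1],[[0,0,0],[0,0,0],1]]}}

```text
clock: 18.68
ee_pos: [574.3, 119.7, 240.8]
ee_rot: [[0.011, 1.0, 0.004], [1.0, -0.011, 0.0], [0.0, 0.004, -1.0]]
force: [0.3, 1.1, 0.8]
width: 15.7
finger_force: 0.0
```

Request:
{"op": "apply_moves", "data": {"targets": [[[-6,-20,0],[0,0,0],1],[[-6,-20,0],[0,0,0],1],[[-6,-20,0],[0,0,0],1],[[-6,-20,0],[0,0,0],1],[[-6,-20,0],[0,0,0],1]]}}

```text
clock: 19.1
ee_pos: [471.5, 90.6, 238.1]
ee_rot: [[0.011, 1.0, -0.001], [1.0, -0.011, 0.0], [0.0, -0.001, -1.0]]
force: [-0.2, -0.5, -0.6]
width: 0.7
finger_force: 0.0
```

Request:
{"op": "apply_moves", "data": {"targets": [[[0,0,12],[0,0,0],1],[[0,0,12],[0,0,0],1],[[0,0,12],[0,0,0],1],[[0,0,12],[0,0,0],1],[[0,0,12],[0,0,0],1]]}}

```text
clock: 19.52
ee_pos: [472.6, 90.7, 177.8]
ee_rot: [[0.011, 1.0, -0.0], [1.0, -0.011, 0.0], [0.0, -0.0, -1.0]]
force: [-1.7, -0.3, 0.1]
width: 0.8
finger_force: 0.0
```

```bash
python3 - <<'E'
from h import *
s=observe();print(s['clock'],s['ee_pos'],s['width'],s['force'])
c=cap('side');P=pts(c);hsv=cv2.cvtColor(c['img'],cv2.COLOR_BGR2HSV)
blue=(hsv[...,0]>100)&(hsv[...,0]<130)&(hsv[...,1]>150)&(P[...,2]>125)&(abs(P[...,1]-115)<40)&(abs(P[...,0]-570)<40)
print(blue.sum(),np.nanpercentile(P[blue],[2,50,98],axis=0).round(1))
cv2.imwrite('pics/s5.png',cv2.resize(c['img'][100:300,220:420],None,fx=3,fy=3,interpolation=2))
E
```

```text
19.5167 [472.58573405  90.70252815 177.82747053] 0.7510732387137873 [-1.71475412 -0.33194845  0.09371928]
25 [[567.3 110.1 136.7]
 [570.  113.7 154.9]
 [571.7 116.9 171. ]]
```

View pics/s5.png

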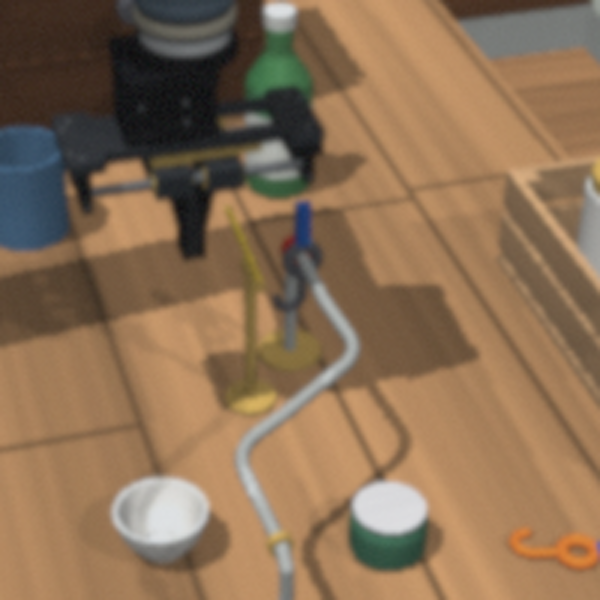

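The picture shows the closed fingers at (190,240), left of the open flap at (245,245), and the hanger at (300,250) resting against the stop. Now I push the flap over.

Request:
{"op": "apply_moves", "data": {"targets": [[[0,6,0],[0,0,0],1],[[0,6,0],[0,0,0],1],[[0,5,0],[0,0,0],1],[[0,4,0],[0,0,0],1],[[0,4,0],[0,0,0],1]]}}

```text
clock: 19.98
ee_pos: [498.6, 90.5, 179.2]
ee_rot: [[0.011, 1.0, 0.001], [1.0, -0.011, -0.0], [-0.0, 0.001, -1.0]]
force: [-0.9, 0.4, 1.5]
width: 0.9
finger_force: 0.6
```

Request:
{"op": "apply_moves", "data": {"targets": [[[0,3,0],[0,0,0],1],[[0,3,0],[0,0,0],1],[[0,3,0],[0,0,0],1],[[0,3,0],[0,0,0],1],[[0,3,0],[0,0,0],1]]}}

```text
clock: 20.4
ee_pos: [513.1, 90.3, 178.6]
ee_rot: [[0.011, 1.0, 0.0], [1.0, -0.011, 0.0], [0.0, 0.0, -1.0]]
force: [-0.3, -0.8, 1.2]
width: -0.1
finger_force: 0.4
```

Request:
{"op": "apply_moves", "data": {"targets": [[[0,4,0],[0,0,0],1],[[0,4,0],[0,0,0],1],[[0,4,0],[0,0,0],1],[[0,4,0],[0,0,0],1],[[0,4,0],[0,0,0],1]]}}

```text
clock: 20.82
ee_pos: [533.0, 90.1, 178.3]
ee_rot: [[0.011, 1.0, -0.001], [1.0, -0.011, -0.0], [-0.0, -0.001, -1.0]]
force: [-1.2, 0.1, -0.8]
width: 0.5
finger_force: 0.5
```

Request:
{"op": "apply_moves", "data": {"targets": [[[0,5,1],[0,0,0],1],[[0,5,3],[0,0,0],1],[[0,5,4],[0,0,0],1],[[0,4,4],[0,0,0],1],[[0,3,4],[0,0,0],1]]}}

```text
clock: 21.23
ee_pos: [555.7, 89.8, 162.1]
ee_rot: [[0.011, 1.0, 0.001], [1.0, -0.011, -0.0], [-0.0, 0.001, -1.0]]
force: [-0.8, -0.4, 1.3]
width: 0.3
finger_force: 0.4
```

Request:
{"op": "apply_moves", "data": {"targets": [[[0,0,2],[0,0,0],1],[[0,0,2],[0,0,0],1],[[0,0,1],[0,0,0],1],[[0,0,1],[0,0,0],1],[[0,0,0],[0,0,0],1]]}}

```text
clock: 21.65
ee_pos: [554.8, 89.8, 156.5]
ee_rot: [[0.011, 1.0, 0.0], [1.0, -0.011, -0.0], [-0.0, 0.0, -1.0]]
force: [-0.4, -0.4, 0.7]
width: 0.4
finger_force: 0.0
```

```bash
python3 - <<'E'
from h import *
c=cap('side');P=pts(c);hsv=cv2.cvtColor(c['img'],cv2.COLOR_BGR2HSV)
y=(hsv[...,0]>18)&(hsv[...,0]<36)&(hsv[...,1]>130)&(P[...,2]>115)&(P[...,2]<200)&(abs(P[...,1]-90)<45)&(abs(P[...,0]-560)<60)
print(y.sum(),np.nanpercentile(P[y],[2,50,98],axis=0).round(1))
E
```

```text
235 [[518.   72.8 127.9]
 [544.6  85.2 135.8]
 [582.8 108.6 147.8]]
```

Request:
{"op": "apply_moves", "data": {"targets": [[[0,1,1],[0,0,0],1],[[0,1,1],[0,0,0],1],[[0,1,1],[0,0,0],1],[[0,0,1],[0,0,0],1],[[0,0,0],[0,0,0],1]]}}

```text
clock: 22.12
ee_pos: [558.0, 89.8, 152.4]
ee_rot: [[0.011, 1.0, 0.0], [1.0, -0.011, 0.0], [0.0, 0.0, -1.0]]
force: [-0.2, 0.5, 0.6]
width: 0.3
finger_force: 0.0
```

Request:
{"op": "apply_moves", "data": {"targets": [[[0,0,0.7],[0,0,0],1],[[0,0,0.7],[0,0,0],1],[[0,0,0],[0,0,0],1],[[0,0,0],[0,0,0],1],[[0,0,0],[0,0,0],1]]}}

```text
clock: 22.53
ee_pos: [557.8, 89.8, 151.1]
ee_rot: [[0.011, 1.0, -0.0], [1.0, -0.011, -0.0], [-0.0, -0.0, -1.0]]
force: [0.2, -0.4, 0.4]
width: 0.2
finger_force: 0.1
```

Request:
{"op": "apply_moves", "data": {"targets": [[[0,0,0.5],[0,0,0],1],[[0,0,0.5],[0,0,0],1],[[0,0,0],[0,0,0],1],[[0,0,0],[0,0,0],1],[[0,0,0],[0,0,0],1]]}}

```text
clock: 22.95
ee_pos: [557.8, 89.8, 150.1]
ee_rot: [[0.011, 1.0, -0.0], [1.0, -0.011, -0.0], [-0.0, -0.0, -1.0]]
force: [0.0, 0.6, 0.5]
width: 0.4
finger_force: 0.1
```

Request:
{"op": "apply_moves", "data": {"targets": [[[0,0,0.5],[0,0,0],1],[[0,0,0.4],[0,0,0],1],[[0,0,0],[0,0,0],1],[[0,0,0],[0,0,0],1],[[0,0,0],[0,0,0],1]]}}

```text
clock: 23.37
ee_pos: [557.9, 89.8, 149.5]
ee_rot: [[0.011, 1.0, 0.0], [1.0, -0.011, -0.0], [-0.0, 0.0, -1.0]]
force: [-1.0, 0.3, 4.5]
width: 0.2
finger_force: 2.1
```

The rise to 4.5 N with the fingertip at z≈130.5 means the flap is on its limit. Retreat and verify.

Request:
{"op": "apply_moves", "data": {"targets": [[[0,0,-2],[0,0,0],1],[[0,0,-8],[0,0,0],1],[[0,0,-16],[0,0,0],1],[[0,0,-20],[0,0,0],1],[[0,0,-20],[0,0,0],1]]}}

```text
clock: 23.78
ee_pos: [557.4, 89.8, 215.7]
ee_rot: [[0.011, 1.0, -0.001], [1.0, -0.011, 0.0], [0.0, -0.001, -1.0]]
force: [0.7, 0.4, 0.4]
width: 0.7
finger_force: 0.0
```

Request:
{"op": "apply_moves", "data": {"targets": [[[0,0,-20],[0,0,0],1],[[0,0,-10],[0,0,0],1],[[0,0,0],[0,0,0],1],[[0,0,0],[0,0,0],1],[[0,0,0],[0,0,0],1]]}}

```text
clock: 24.2
ee_pos: [557.0, 89.8, 244.1]
ee_rot: [[0.011, 1.0, -0.002], [1.0, -0.011, 0.0], [0.0, -0.002, -1.0]]
force: [-1.0, 0.0, -0.5]
width: 0.1
finger_force: 0.0
```

```bash
python3 - <<'E'
from h import *
c=cap('wrist');P=pts(c);hsv=cv2.cvtColor(c['img'],cv2.COLOR_BGR2HSV)
y=(hsv[...,0]>18)&(hsv[...,0]<36)&(hsv[...,1]>130)&(P[...,2]>118)&(P[...,2]<180)&(abs(P[...,1]-90)<45)&(abs(P[...,0]-560)<60)
Q=P[y];print(y.sum(),np.nanpercentile(Q,[2,50,98],axis=0).round(1),'slope',np.polyfit(Q[:,0],Q[:,2],1))
b=(hsv[...,0]>100)&(hsv[...,0]<130)&(hsv[...,1]>150)&(P[...,2]>125)&(P[...,2]<180)&(abs(P[...,1]-115)<40)
print('tab',b.sum(),np.nanpercentile(P[b],[2,50,98],axis=0).round(1))
cv2.imwrite('pics/w6.png',c['img'])
E
```

```text
5388 [[520.4  75.9 128.8]
 [550.8  92.5 130.7]
 [585.7 109.4 134.4]] slope [-2.55019288e-02  1.45057448e+02]
tab 599 [[567.6 114.4 135.5]
 [573.  121.9 170.2]
 [578.3 123.2 172. ]]
```

View pics/w6.png

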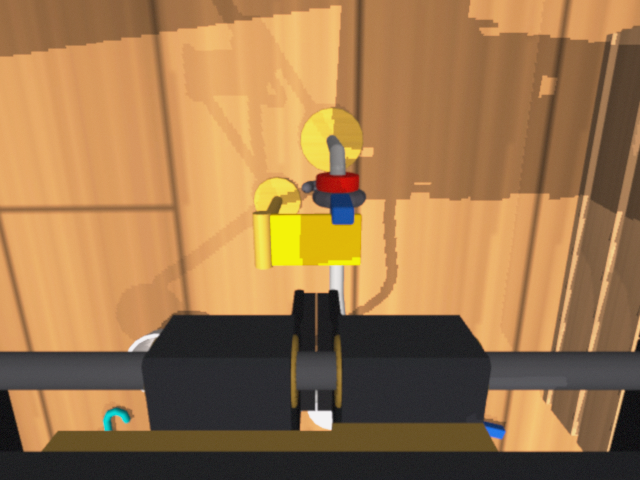

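The flap at (315,240) lies level across the wire (slope about 0.025), and the hanger at (340,200) hangs against the red stop with its tab centre at y≈119. Handing in.

```bash
python3 -c "
from bench import workorder
print(workorder.close_job())"
```

```text
the job is handed in; nothing more can be done
None
```

The hanger is against the red stop, released, with the keeper flap folded down level behind it; I handed the job in at about 24 s (no verdict was returned), and the highest sliding force I read was about 6 N.

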